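# Stand the tested circuit card in the empty dock

## Robot

A 6-joint arm with a two-finger parallel gripper is mounted at the origin on the work surface. World frame = base frame: x ahead of the robot, y to its left, z up, the work surface at z = 0. Lengths are in m, angles in degrees, forces in N, time in s.
With the tool pointing down it reaches from about 0.375 to 0.9 m from the base axis. Payload 3.1 kg.
Tool frame: the origin (TCP) lies at the very end of the fingers, on their centre line; the grasp point (between the pads) lies 19 mm behind it; z points along the fingers, y is the direction in which the jaws open and shut (so a half turn about z gives the same grasp; the last joint's range is limited). The gripper opens to 87 mm and grips with 3 to 60 N. Pads are 19 mm wide; open, the fingers measure 117 mm over their backs; the gripper's body (75 mm by 190 mm) begins 51 mm behind the grasp point.
Start: joints at [58.241, 30.224, 82.088, -0, 67.689, -10.227], TCP at [0.229, 0.581, 0.184] pointing down, gripper open.
Joint ranges: [-176.69, 176.69], [-43.24, 126.21], [12.49, 139.97], [-82, 262], [0, 151.66], [-163.58, 163.58]. Speed limits (degrees/s): [159.86, 159.86, 180, 180, 180, 180].

## Interface

Orientations are given as a 3x3 rotation matrix whose columns are the frame's x, y, z axes.
In Python, from rig import read_state, capture, hand_in gives the robot as it stands. The module is installed in compiled form; this text tells all that it offers.
- The arm moves only by the tool send_rows, never from a script. Its argument "moves" is one flat list of numbers, 7 for each row, row after row: the turn, a rotation vector about the world's x, y, z in degrees, then the shift along the world's x, y, z in cm, then the gripper's target within -1 to 1 (fully open at 1, half-way at 0, shut at -1). In form: [rx, ry, rz, tx, ty, tz, hand, rx, ry, rz, tx, ty, tz, hand, ...]. A call has 1 to 20 rows; each row shifts and turns the commanded pose from where the row before left it; what a row does not reach is not made up. A row lasts 1/10 s, in which the tool goes at most 50 mm and 8.59 degrees, less where a joint would pass 70% of its speed; a pose out of reach is approached as far as the arm can. A call with a gripper value outside its range is refused whole. The fingers move at their own pace and stop on an object; the grip force is fixed at half the most. Time passes only in rows, so rows that do not move let the fingers close. It gives the time, the measured TCP pose, the force and the opening at its end, in the units of the state.
- read_state(): the state, without advancing time (a new reading comes with each control period).
- capture(name): name is "scene" or "top" or "wrist"; returns a dict with "pixels" (400x640x3 uint8, red, green, blue), "vertical_fov" (degrees; the focal length in pixels is half the picture's height over the tangent of half this angle, whatever the lens; pixels are square), "cx", "cy" (the principal point, pixels), "rvec" (rotation vector, rad) and "tvec" (3), from world to camera coordinates, as OpenCV has them. Camera axes: x right, y down, z forward; pixel columns grow to the right and rows downward; lengths in m; the calibration is good to about 2 mm. A picture is of the moment at which its call begins. There is no depth.
- hand_in(): hands the job in, once; it reports no verdict.
The state is a dict: "time_s": time; "joint_positions": joint angles; "qvel": joint speeds; "tau": joint torques, N m; "position": TCP position; "tcp_rot": TCP orientation; "force": force on the tool from outside, world axes, zero at the start; "moment": the same for the moment, N m; "opening": opening from 0.0 (shut) to 1.0 (fully open).
Only numpy, scipy, OpenCV 4.12 (cv2) and the standard library are available. Lean on these libraries where they do the work, as an engineer would, in place of code of your own. Each camera call takes 0.05 s, during which the arm holds its last target.

## Task

Take the orange-topped circuit card off the sloped rest and stand it upright, gold connector edge down, in the slot of the empty dock. Lower it in until it is fully down before you let go (do not drop it in), then leave it standing there, and leave the other card and the things around undisturbed.

Things in the scene. Friction and masses are not known exactly. Their poses are not given: they have to be found in the camera images.
- card_mid (a point): Centre of the card to move: loose aluminium plate 10 mm thick (its x), 90 wide (y), 140 tall (z: gold foot edge to orange-banded top edge), 0.13 to 0.25 kg; 70 mm from foot and top. Starts leaning 35 degrees from upright on the rest, its upper 65 mm free for gripping across the thickness, fingers pointing along its -z. Chips (2 mm high) end 60 mm below the top. Either face may lead.
- card_foot (a point): Middle of the card's gold foot edge, 70 mm below card_mid along the card's z; same axes as card_mid.
- slot (a point): Middle of the empty dock's slot floor, 10 mm above the bench. Fixed grey walls on a black base, 80 (x) x 130 mm (y), green stripes. z up; slot 14 mm wide along x, 100 mm long along y; the card's thickness goes along x. Walls rise straight 30 mm above the floor, then flare to a mouth about 34 mm wide, 42 mm above the floor; end walls rise 44 mm.
- dock2: The other dock, same make and size, fixed, holding the other card. Origin on the bench under its centre, axes as for the slot.
- spare_mid (a point): Centre of the other card, the same size, with a black top band, standing loose and upright in dock2. It must stay there.
- rest: Sloped rest, fixed: grey back plate 75 mm long up the slope, 104 mm wide, and a ledge with 6 mm lip, on a black base 110 mm wide (y), from -50 to +70 mm in x. Origin on the bench. The card's foot stands 40 mm to its +x, 24 mm above the bench; the card leans back to its -x, so its underside faces -x. The back plate's top is about 85 mm above the bench.
- lotion_mid (a point): Bystander: upright blue plastic bottle, 52 mm across, 150 mm tall; point half-way up.
- spray_mid (a point): Bystander: upright spray can, 52 mm across, 170 mm tall; point half-way up.
- driver_mid (a point): Bystander: red-handled screwdriver, 180 mm long, lying on the bench; point near its middle.
Mind the look-alikes: they are no part of the job. Leave any purple look-alike of the part that bears card_mid alone.

How it is judged (in metres and radians):
On the way:
1. the card is lowered into the empty dock, still held: its foot in the slot less than 12 mm above the slot floor (z of card_foot in the frame of slot below 0.012 m and x of card_foot in the frame of slot between -0.009 and 0.009 m and y of card_foot in the frame of slot between -0.012 and 0.012 m and contact force between the fingers and card above 0.5 N), for 0.1 s.
At the end, for the whole second after the job is handed in: The card stands in the empty dock's slot, connector edge down, foot within 5 mm of the slot floor, within 9 mm across and 12 mm along the slot of its middle, within 0.18 rad (10 degrees) of upright, released and at rest (z of card_foot in the frame of slot between -0.005 and 0.005 m and x of card_foot in the frame of slot between -0.009 and 0.009 m and y of card_foot in the frame of slot between -0.012 and 0.012 m and angle between card_mid's own z axis and vertical below 0.18 rad and linear speed of card below 0.02 m/s and contact force between the fingers and card below 0.1 N); the robot touches nothing.
It fails at once if the other card is shifted more than 20 mm (distance of spare_mid from where it was at the start of the episode above 0.02 m).
It fails at once if a bystander is shifted more than 30 mm (distance of lotion_mid from where it was at the start of the episode above 0.03 m).
It fails at once if a bystander is shifted more than 30 mm (distance of spray_mid from where it was at the start of the episode above 0.03 m).
It fails at once if a bystander is shifted more than 30 mm (distance of driver_mid from where it was at the start of the episode above 0.03 m).
It also fails if it takes over 51 s, if anything falls off the work surface, if the arm or the gripper's body presses on something with over 40 N, if the wrist force passes 120 N, or if a joint passes its speed limit or range.

## Working session

There is one attempt and no reset: what is moved stays moved. The work goes in short steps, Python scripts to look and compute and a tool call to move; the robot and the scene stay as the last step left them, time stands still between calls to the robot, and variables do not carry over. Pictures are saved under pics/ and viewed, and the job is handed in when it is done.

Besides the shell and the picture viewer there is one more tool, called after ">>>" as a command line: name --argument value ..., lists and objects as JSON in quotes. send_rows: Moves the arm, as the interface text tells. Its arguments: {"type":"object","properties":{"moves":{"type":"array","items":{"type":"number"}}},"required":["moves"]}

```bash
mkdir -p pics; ls
python3 - <<'E'
from rig import read_state, capture
import cv2, numpy as np, pickle
s=read_state(); print(s['time_s'],s['position'],s['tcp_rot'],s['opening'])
d={}
for n in ('scene','top','wrist'):
    c=capture(n); d[n]=c
    cv2.imwrite(f'pics/{n}0.png',c['pixels'][:,:,::-1]); print(n,c['vertical_fov'],c['cx'],c['cy'],c['rvec'],c['tvec'])
pickle.dump(d,open('c0.pkl','wb'))
E
```

```text
pics
0.0 [0.22890635 0.58068928 0.18295606] [[-9.30235973e-01  3.66960101e-01 -1.14843781e-03]
 [ 3.66961703e-01  9.30234149e-01 -1.88056694e-03]
 [ 3.78223036e-04 -2.17080371e-03 -9.99997572e-01]] 0.9999668450070311
scene 47.70663032664841 324.1997789353999 204.27028425023977 [ 0.73223861  2.72033356 -0.96239324] [ 0.55912775 -0.21475052  1.71991097]
top 52.91427501539453 314.5710474117372 202.89427071680433 [ 2.10408643 -2.15263441  0.14168559] [0.02639544 0.63508953 0.98000045]
wrist 61.42299151527946 321.4226749348881 196.83180120642265 [-2.3790418  -1.62089302 -0.24366326] [-0.62231844 -0.03632827  0.39403048]
```

View pics/scene0.png

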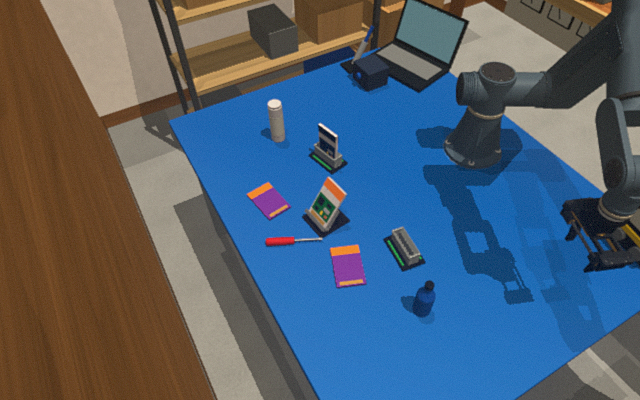

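View pics/top0.png

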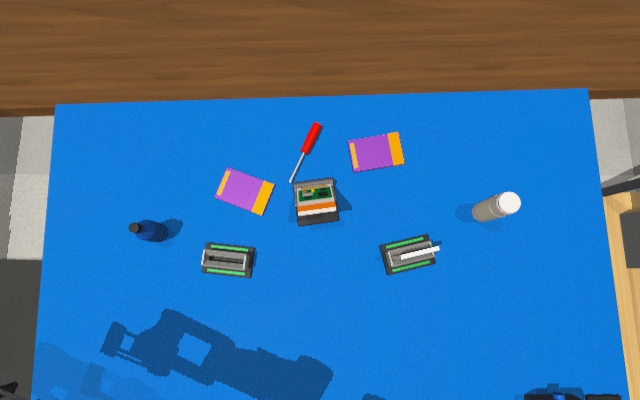

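View pics/wrist0.png

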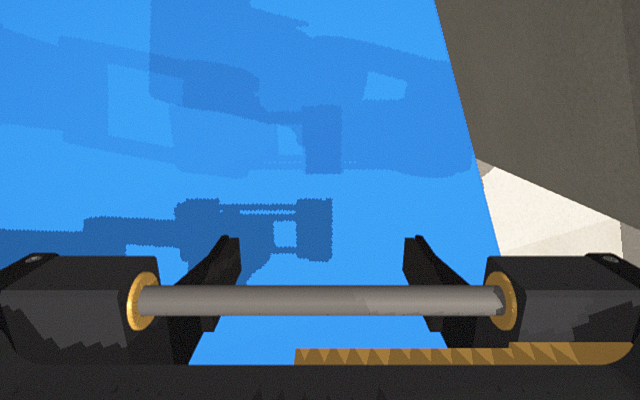

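Card candidates are the leaning card with a white and orange band at scene (327,205) / top (316,203), purple look-alikes at scene (268,200) and (347,265), and the standing card at scene (328,140). By the description I choose the leaning one. I'll check it in close crops.

Run:
```python
import pickle,cv2,numpy as np
d=pickle.load(open('c0.pkl','rb'))
def crop(n,x,y,w,h,f): return cv2.resize(d[n]['pixels'][y:y+h,x:x+w,::-1],None,fx=f,fy=f,interpolation=cv2.INTER_CUBIC)
cv2.imwrite('pics/a1.png',crop('scene',290,165,80,75,8))
cv2.imwrite('pics/a2.png',crop('top',280,165,80,75,8))
a=crop('scene',375,215,60,60,6);b=crop('top',195,230,70,60,6)
cv2.imwrite('pics/a3.png',np.hstack([a,b]))
```

```text
(no output)
```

View pics/a1.png

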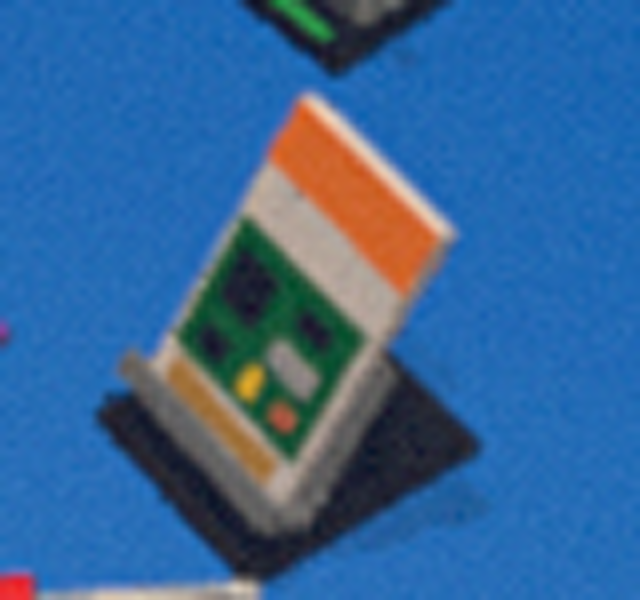

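View pics/a2.png

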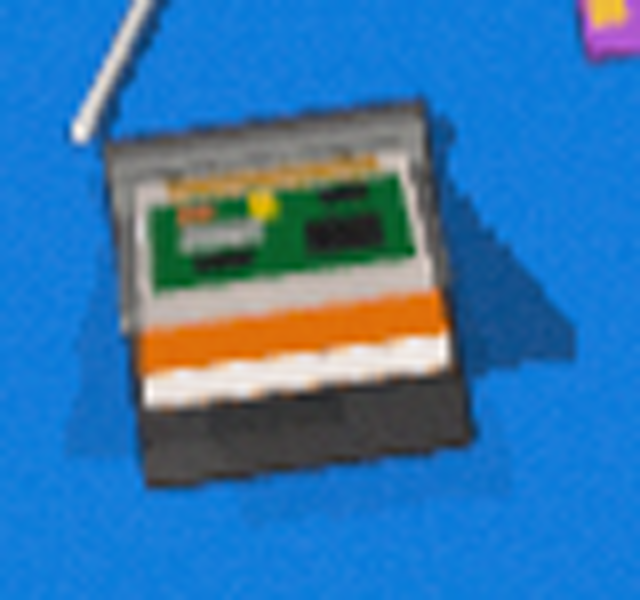

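View pics/a3.png

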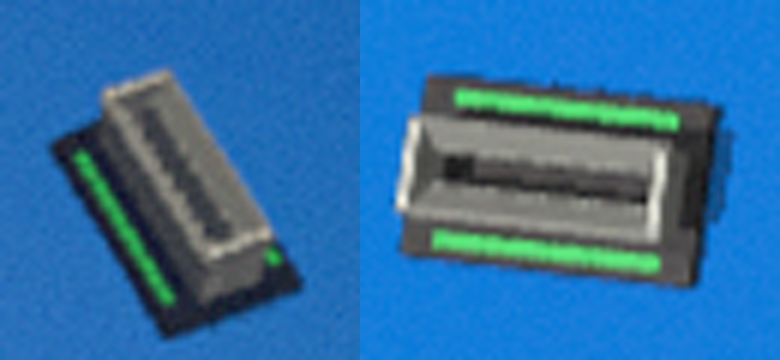

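The crops confirm it: orange band, green chip face away from the robot, on the rest. The empty dock is at scene (403,247) / top (228,260). Next is a coarse pose fit.

```bash
cat > h.py <<'E'
import numpy as np,cv2,pickle
from scipy.optimize import least_squares
from scipy.spatial.transform import Rotation as R
def K(c):
    f=200/np.tan(np.radians(c['vertical_fov']/2)); return np.array([[f,0,c['cx']],[0,f,c['cy']],[0,0,1]])
def proj(c,P): return cv2.projectPoints(np.asarray(P,float).reshape(-1,1,3),np.array(c['rvec'],float),np.array(c['tvec'],float),K(c),None)[0].reshape(-1,2)
def ray(c,uv,z):
    Rm=cv2.Rodrigues(np.array(c['rvec']))[0];o=-Rm.T@np.array(c['tvec']);d=Rm.T@np.linalg.inv(K(c))@np.array([*uv,1.]);return o+d*(z-o[2])/d[2]
def pose(p,L):
    c,s=np.cos(p[2]),np.sin(p[2]);L=np.asarray(L,float);return np.c_[p[0]+c*L[:,0]-s*L[:,1],p[1]+s*L[:,0]+c*L[:,1],L[:,2]]
def fit(obs,p0):
    # obs: list (cam, local pts, pix)
    def r(p): return np.concatenate([(proj(c,pose(p,L))-np.asarray(u)).ravel() for c,L,u in obs])
    s=least_squares(r,p0,loss='soft_l1',f_scale=1.);return s.x,r(s.x)
s35,c35=np.sin(np.radians(35)),np.cos(np.radians(35))
def cardpt(x,y,z): # card coords, z from foot -> rest frame
    return [0.040+c35*x-s35*z, y, 0.024+s35*x+c35*z]
E
python3 - <<'E'
from h import *
d=pickle.load(open('c0.pkl','rb'));t,s=d['top'],d['scene']
T=lambda l:np.array(l)/8.+[280,165]-0.5
S=lambda l:np.array(l)/8.+[290,165]-0.5
tl=[cardpt(.005,.045,.14),cardpt(.005,-.045,.14),cardpt(-.005,.045,.14),cardpt(-.005,-.045,.14)]
tu=T([(145,372),(446,333),(148,407),(453,365)])
sl=[cardpt(.005,-.045,.14),cardpt(.005,.045,.14),[.07,-.055,0],[.07,.055,0],[-.05,.055,0]]
su=S([(300,100),(442,242),(97,415),(250,582),(480,448)])
p,r=fit([(t,tl,tu),(s,sl,su)],[.7,.1,0]);print('rest',p[:2],np.degrees(p[2]));print(r.reshape(-1,2).round(1))
T2=lambda l:(np.array(l)-[360,0])/6.+[195,230]-.5
S2=lambda l:np.array(l)/6.+[375,215]-.5
b=[[.04,.065,.006],[.04,-.065,.006],[-.04,.065,.006],[-.04,-.065,.006]]
bt=T2([(430,75),(720,105),(403,255),(697,287)])
sb=[[.04,.065,0],[.04,-.065,0],[-.04,.065,0]]
sbu=S2([(165,338),(50,148),(300,290)])
p,r=fit([(t,b,bt),(s,sb,sbu)],[.6,.3,0]);print('dock',p[:2],np.degrees(p[2]));print(r.reshape(-1,2).round(1))
w=d['wrist'];Rm=cv2.Rodrigues(np.array(w['rvec']))[0]
from rig import read_state
st=read_state();Rt=np.array(st['tcp_rot'])
print('cam in tool', Rt.T@(-Rm.T@np.array(w['tvec'])-st['position']));print((Rm@Rt).T.round(3))
for n,uv in dict(lotion=(165,238),spray=(480,215),d2=(409,255),drv=(305,152)).items(): print(n,ray(t,uv,0))
E
```

```text
rest [0.64185521 0.01039497] 6.933295618792022
[[-0.4  1. ]
 [ 0.2  0.4]
 [-0.1  0.4]
 [-0.2  0.2]
 [ 0.  -0.6]
 [-0.1 -1.2]
 [-1.5  0.9]
 [-1.1  1.6]
 [-0.9  0.4]]
dock [0.49758526 0.2439616 ] -7.282801886226991
[[-0.3 -0.3]
 [-0.2 -0.1]
 [-0.2  0.1]
 [-0.3  0.2]
 [-0.1 -0.1]
 [-0.5 -0.7]
 [ 0.1 -0.8]]
cam in tool [ 0.08339976 -0.0011037  -0.20148046]
[[ 0.001 -0.954 -0.299]
 [ 1.     0.001 -0.002]
 [ 0.002 -0.299  0.954]]
lotion [0.55826058 0.41575417 0.        ]
spray [ 0.60013838 -0.42449616  0.        ]
d2 [ 0.49914836 -0.23151945  0.        ]
drv [0.78564686 0.03638847 0.        ]
```

>>> send_rows --moves '[0,0,-6.3,1,-1,2,1,0,0,-6.3,2,-2,2,1,0,0,-6.3,2.4,-2.8,0,1,0,0,-6.3,2.4,-2.8,0,1,0,0,-6.3,2.4,-2.8,0,1,0,0,-6.3,2.4,-2.8,0,1,0,0,-6.3,2.4,-2.8,0,1,0,0,-6.3,2.4,-2.8,0,1,0,0,-6.3,2.4,-2.8,0,1,0,0,-6.3,2.4,-2.8,0,1,0,0,-6.3,2.4,-2.8,0,1,0,0,-6.3,2.5,-2.9,0,1,0,0,0,0,0,0,1,0,0,0,0,0,0,1]'

```text
time_s: 1.55
position: [0.5003, 0.2697, 0.2235]
tcp_rot: [[0.125, 0.992, -0.001], [0.992, -0.125, 0.0], [0.0, -0.001, -1.0]]
force: [-0.0, 0.2, -0.7]
opening: 0.997
```

Run:
```python
from rig import read_state, capture
from h import *
s=read_state();print(s['time_s'],s['position'],np.array(s['tcp_rot']).round(3),s['joint_positions'])
c=capture('wrist');pickle.dump(c,open('w1.pkl','wb'));cv2.imwrite('pics/w1.png',c['pixels'][:,:,::-1])
```

```text
1.55 [0.50033548 0.26972798 0.22352968] [[ 0.125  0.992 -0.001]
 [ 0.992 -0.125  0.   ]
 [ 0.    -0.001 -1.   ]] [1.70463920e+01 2.33243610e+01 8.76160261e+01 3.68742026e-02
 6.91323019e+01 2.42405441e+01]
```

View pics/w1.png

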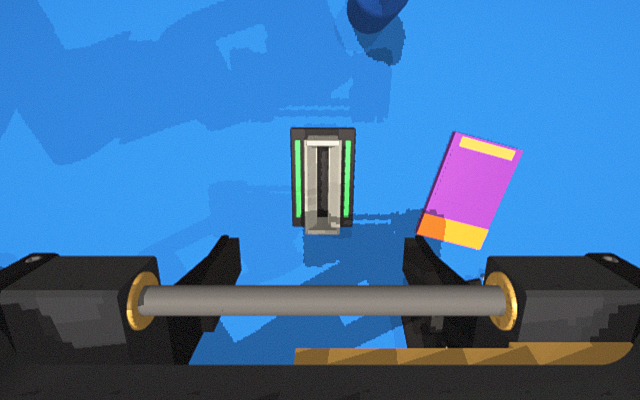

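Run:
```python
from h import *
c=pickle.load(open('w1.pkl','rb'))
cv2.imwrite('pics/w1c.png',cv2.resize(c['pixels'][118:243,278:368,::-1],None,fx=4.7,fy=4.7,interpolation=cv2.INTER_CUBIC))
```

```text
(no output)
```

View pics/w1c.png

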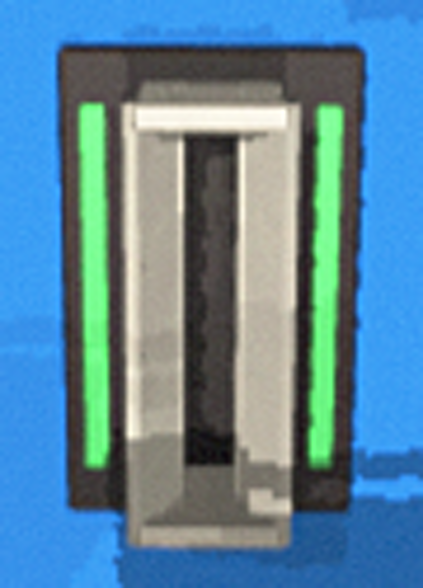

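Run:
```python
from h import *
c=pickle.load(open('w1.pkl','rb'));d=pickle.load(open('c0.pkl','rb'));t=d['top']
W=lambda l:np.array(l)/4.7+[278,118]-.5
for zb in (.004,.006,.01):
    b=[[-.04,.065,zb],[.04,.065,zb],[-.04,-.065,zb],[.04,-.065,zb]]
    u=W([(58,48),(362,48),(70,508),(350,508)])
    p,r=fit([(c,b,u)],[.5,.244,-.12]);print(zb,p[:2],np.degrees(p[2]),r.round(1))
    # slot edges at z=.04
    uv=W([(183,300),(240,300)])
    for x in uv:
        q=ray(c,x,.04)[:2]-p[:2];cs,sn=np.cos(p[2]),np.sin(p[2]);print('  slot edge local x',cs*q[0]+sn*q[1])
```

```text
0.004 [0.49642342 0.24325334] -7.133569879272466 [-0.1 -0.   0.1 -0.   0.1  0.  -0.1  0. ]
  slot edge local x -0.006768442151419664
  slot edge local x 0.007570753281030727
0.006 [0.49648033 0.24370298] -7.133625716536392 [-0.3 -0.2  0.3 -0.2 -0.   0.3  0.   0.3]
  slot edge local x -0.00676907727432698
  slot edge local x 0.007570118157863251
0.01 [0.49658822 0.24455505] -7.133964486877663 [-0.6 -0.6  0.6 -0.6 -0.3  0.8  0.3  0.8]
  slot edge local x -0.006770352028140343
  slot edge local x 0.007568843402179509
```

```bash
cat >> h.py <<'E'
def rz(a): return R.from_euler('z',a).as_matrix()
def graspR(yaw,tilt=np.radians(35)):
    M=rz(yaw)@R.from_euler('y',-tilt).as_matrix() # card axes
    return M, np.c_[M[:,1],M[:,0],-M[:,2]]
def delta(s,Rt,Pt):
    R0=np.array(s['tcp_rot']);rv=np.degrees(R.from_matrix(Rt@R0.T).as_rotvec());return rv,(np.array(Pt)-s['position'])*100
E
python3 - <<'E'
from h import *
from rig import read_state
s=read_state();p=[.6419,.0104,np.radians(6.93)]
M,G=graspR(p[2]);print(M.round(3))
for z in (.095,.215,.235): 
    P=pose(p,[cardpt(0,0,z)])[0];rv,dp=delta(s,G,P);print(z,P.round(4),rv.round(2),dp.round(2))
E
```

```text
[[ 0.813 -0.121 -0.569]
 [ 0.099  0.993 -0.069]
 [ 0.574  0.     0.819]]
0.095 [0.6275 0.0087 0.1018] [ -0.06 -35.18  13.61] [ 12.79 -26.18 -12.17]
0.215 [5.592e-01 3.000e-04 2.001e-01] [ -0.06 -35.18  13.61] [  5.96 -27.01  -2.34]
0.235 [ 0.5478 -0.001   0.2165] [ -0.06 -35.18  13.61] [  4.82 -27.15  -0.7 ]
```

>>> send_rows --moves '[0,-2.93,1.13,0.4,-2.26,0,1,0,-2.93,1.13,0.4,-2.26,0,1,0,-2.93,1.13,0.4,-2.26,0,1,0,-2.93,1.13,0.4,-2.26,0,1,0,-2.93,1.13,0.4,-2.26,0,1,0,-2.93,1.13,0.4,-2.26,0,1,0,-2.93,1.13,0.4,-2.26,0,1,0,-2.93,1.13,0.4,-2.26,0,1,0,-2.93,1.13,0.4,-2.26,0,1,0,-2.93,1.13,0.4,-2.26,0,1,0,-2.93,1.13,0.4,-2.26,0,1,0,-2.93,1.13,0.4,-2.26,-0.7,1,0,0,0,0,0,0,1,0,0,0,0,0,0,1]'

```text
time_s: 3.0
position: [0.5456, 0.0148, 0.2189]
tcp_rot: [[-0.114, 0.831, 0.545], [0.993, 0.089, 0.072], [0.011, 0.55, -0.835]]
force: [0.5, -0.6, -0.0]
opening: 0.996
```

Run:
```python
from rig import read_state, capture
from h import *
s=read_state();print(s['time_s'],s['position'],s['joint_positions'])
c=capture('wrist');pickle.dump(c,open('w2.pkl','wb'));cv2.imwrite('pics/w2.png',c['pixels'][:,:,::-1])
p=[.6419,.0104,np.radians(6.93)]
for x,y in ((.005,.045),(.005,-.045),(-.005,.045),(-.005,-.045)): print(x,y,proj(c,pose(p,[cardpt(x,y,.14)])))
```

```text
3.0 [0.54560166 0.01477215 0.21887853] [-19.64950359  11.81558611 119.27553293  39.166015    23.42270003
 -58.82339699]
0.005 0.045 [[329.27177531 153.56698562]]
0.005 -0.045 [[329.61291881 245.3438292 ]]
-0.005 0.045 [[318.1109839  153.62578989]]
-0.005 -0.045 [[319.35447602 245.30813124]]
```

View pics/w2.png

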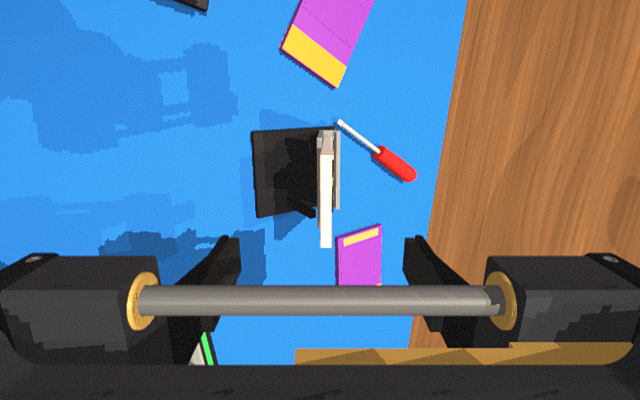

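Run:
```python
from h import *
c=pickle.load(open('w2.pkl','rb'))
cv2.imwrite('pics/w2c.png',cv2.resize(c['pixels'][120:260,240:350,::-1],None,fx=4,fy=4,interpolation=cv2.INTER_CUBIC))
```

```text
(no output)
```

View pics/w2c.png

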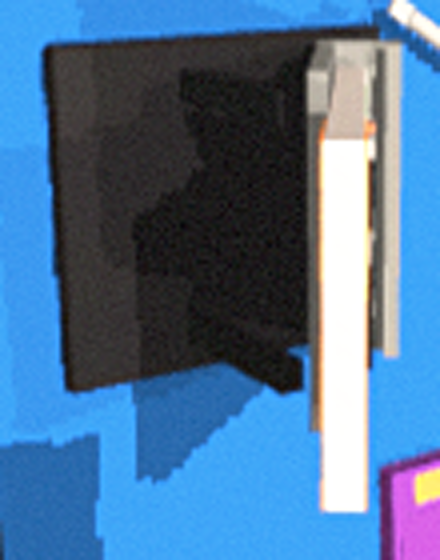

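Run:
```python
from h import *
from rig import read_state
d=pickle.load(open('c0.pkl','rb'));t,s=d['top'],d['scene'];w=pickle.load(open('w2.pkl','rb'))
T=lambda l:np.array(l)/8.+[280,165]-0.5
S=lambda l:np.array(l)/8.+[290,165]-0.5
tl=[cardpt(.005,.045,.14),cardpt(.005,-.045,.14),cardpt(-.005,.045,.14),cardpt(-.005,-.045,.14)]
tu=T([(145,372),(446,333),(148,407),(453,365)])
wu=np.array([(332,153.3),(331.3,247.3),(319.5,154),(320,247.3)])
sl=[cardpt(.005,-.045,.14),cardpt(.005,.045,.14)];su=S([(300,100),(442,242)])
for o in ([(w,tl,wu)],[(w,tl,wu),(t,tl,tu)],[(w,tl,wu),(t,tl,tu),(s,sl,su)]):
    p,r=fit(o,[.64,.01,.12]);print(p[:2],np.degrees(p[2]),r.round(1))
st=read_state();print(st['position'],np.abs(st['qvel']).max())
p=[.6425,.0095,np.radians(7.0)]
M,G=graspR(p[2]);print((G.T@np.array(st['tcp_rot'])).round(3))
for z in (.095,.2,.235): 
    P=pose(p,[cardpt(0,0,z)])[0];rv,dp=delta(st,G,P);print(z,P.round(4),rv.round(2),dp.round(2))
```

```text
[0.64375518 0.00889088] 6.093931213507899 [-0.6  1.3 -0.8 -1.1  0.8  0.5  0.2 -1.2]
[0.64356474 0.00911305] 6.145529733481443 [-0.8  1.1 -0.9 -1.3  0.6  0.3  0.1 -1.4 -0.1  0.1  0.6 -0.1  0.1 -0.5
  0.1 -0.3]
[0.64350077 0.00931967] 6.197502117668686 [-0.9  0.9 -0.9 -1.4  0.5  0.2  0.1 -1.6 -0.2  0.1  0.5 -0.1  0.  -0.5
  0.1 -0.3 -0.3 -0.6 -0.8 -1.1]
[0.5459962  0.014933   0.21922325] 0.9207148962185459
[[ 1.    -0.011  0.005]
 [ 0.012  1.    -0.028]
 [-0.005  0.028  1.   ]]
0.095 [0.6281 0.0077 0.1018] [-0.41 -1.67  0.38] [  8.21  -0.72 -11.74]
0.2 [5.683e-01 4.000e-04 1.878e-01] [-0.41 -1.67  0.38] [ 2.23 -1.45 -3.14]
0.235 [ 0.5484 -0.0021  0.2165] [-0.41 -1.67  0.38] [ 0.24 -1.7  -0.27]
```

>>> send_rows --moves '[-0.1,-0.42,0,0.6,-0.36,-0.8,1,-0.1,-0.42,0,0.6,-0.36,-0.8,1,-0.1,-0.42,0,0.6,-0.36,-0.8,1,-0.1,-0.42,0,0.5,-0.36,-0.7,1,0,0,0,0,0,0,1,0,0,0,0,0,0,1]'

```text
time_s: 3.65
position: [0.5693, 0.0005, 0.1883]
tcp_rot: [[-0.116, 0.813, 0.57], [0.993, 0.095, 0.066], [0.0, 0.574, -0.819]]
force: [0.2, 0.2, 1.0]
opening: 1.0
```

Run:
```python
from h import *
from rig import read_state
st=read_state();print(st['position'],st['qvel'],st['joint_positions'])
p=[.6432,.0095,np.radians(6.5)]
M,G=graspR(p[2]);print((G.T@np.array(st['tcp_rot'])).round(3))
for z in (.095,.2): 
    P=pose(p,[cardpt(0,0,z)])[0];rv,dp=delta(st,G,P);print(z,P.round(4),rv.round(2),dp.round(2))
```

```text
[5.69295561e-01 5.07761068e-04 1.88285695e-01] [-0.29544854 -0.55480907  0.08167789  0.20862725 -0.07711368 -0.69394772] [-20.70649086  17.36151608 119.98832095  55.72805851  18.61683631
 -77.23435264]
[[ 1.     0.002  0.002]
 [-0.002  1.     0.001]
 [-0.002 -0.001  1.   ]]
0.095 [0.6288 0.0079 0.1018] [-0.01  0.03 -0.14] [ 5.95  0.74 -8.65]
0.2 [0.569  0.001  0.1878] [-0.01  0.03 -0.14] [-0.03  0.05 -0.05]
```

>>> send_rows --moves '[0,0,0,0.6,0.07,-0.87,1,0,0,0,0.6,0.07,-0.87,1,0,0,0,0.6,0.07,-0.87,1,0,0,0,0.6,0.07,-0.87,1,0,0,0,0.6,0.07,-0.87,1,0,0,0,0.6,0.07,-0.87,1,0,0,0,0.6,0.07,-0.86,1,0,0,0,0.6,0.08,-0.86,1,0,0,0,0.6,0.08,-0.86,1,0,0,0,0.55,0.08,-0.85,1,0,0,0,0,0,0,1,0,0,0,0,0,0,1]'

```text
time_s: 4.85
position: [0.6288, 0.0072, 0.1021]
tcp_rot: [[-0.115, 0.813, 0.571], [0.993, 0.094, 0.066], [-0.0, 0.575, -0.818]]
force: [0.0, -0.2, 0.1]
opening: 0.997
```

Run:
```python
from h import *
from rig import read_state,capture
st=read_state();print(st['position'],st['joint_positions'],st['force'])
p=[.6432,.0095,np.radians(6.5)]
M,G=graspR(p[2]);print((G.T@np.array(st['tcp_rot'])).round(3))
for z in (.095,): 
    P=pose(p,[cardpt(0,0,z)])[0];rv,dp=delta(st,G,P);print(z,P.round(4),rv.round(2),dp.round(2))
c=capture('wrist')['pixels'][:,:,::-1];cv2.imwrite('pics/w3.png',c)
c=capture('scene')['pixels'][:,:,::-1][120:270,250:450];cv2.imwrite('pics/s3.png',cv2.resize(c,None,fx=4,fy=4))
```

```text
[0.62882874 0.00719769 0.102078  ] [ -16.9083354    31.41023764  116.44908354   92.72105558   13.25098195
 -112.39236798] [ 0.02812216 -0.16110697  0.08192213]
[[ 1.     0.001  0.001]
 [-0.001  1.     0.001]
 [-0.001 -0.001  1.   ]]
0.095 [0.6288 0.0079 0.1018] [ 0.01  0.08 -0.09] [-0.    0.07 -0.03]
```

View pics/w3.png

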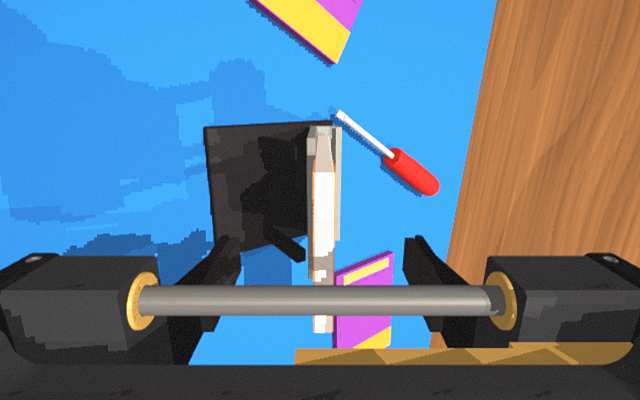

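View pics/s3.png

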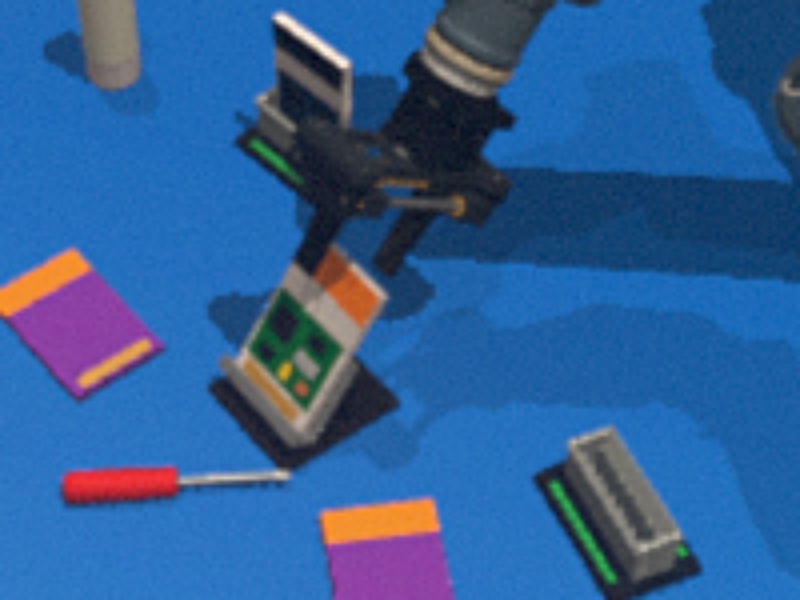

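The card's white top edge, at x≈320 in the wrist view, sits centred between the fingers (about 225 and 415). Closing.

>>> send_rows --moves '[0,0,0,0,0,0,-1,0,0,0,0,0,0,-1,0,0,0,0,0,0,-1,0,0,0,0,0,0,-1,0,0,0,0,0,0,-1,0,0,0,0,0,0,-1,0,0,0,0,0,0,-1,0,0,0,0,0,0,-1,0,0,0,0,0,0,-1,0,0,0,0,0,0,-1]'

```text
time_s: 5.95
position: [0.6287, 0.0066, 0.1015]
tcp_rot: [[-0.114, 0.813, 0.57], [0.993, 0.093, 0.065], [-0.0, 0.574, -0.819]]
force: [0.1, -1.1, 0.4]
opening: 0.17
```

>>> send_rows --moves '[0,0,0,0,0,0,-1,0,0,0,0,0,0,-1,0,0,0,0,0,0,-1,0,0,0,0,0,0,-1]'

```text
time_s: 6.35
position: [0.6289, 0.0066, 0.1016]
tcp_rot: [[-0.114, 0.813, 0.571], [0.994, 0.093, 0.065], [-0.0, 0.574, -0.819]]
force: [0.1, -0.3, 0.4]
opening: 0.108
```

Run:
```python
from h import *
from rig import read_state,capture
c=capture('wrist')['pixels'][:,:,::-1];cv2.imwrite('pics/w4.png',c)
```

```text
(no output)
```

View pics/w4.png

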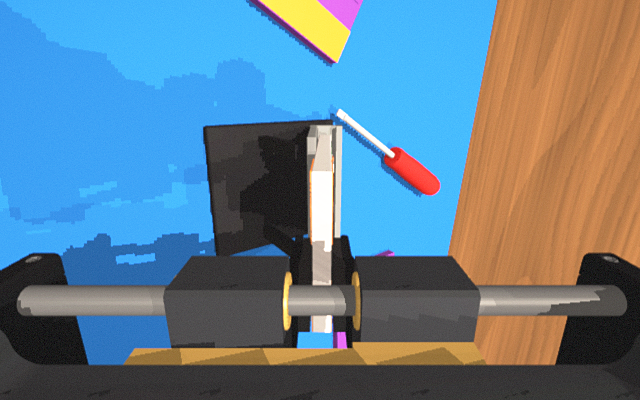

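>>> send_rows --moves '[0,0,0,-0.25,-0.03,0.43,-1,0,0,0,-0.55,-0.06,0.84,-1,0,0,0,-0.55,-0.06,0.84,-1,0,0,0,-0.55,-0.06,0.84,-1,0,0,0,-0.55,-0.06,0.84,-1,0,0,0,-0.55,-0.06,0.84,-1,0,0,0,-0.55,-0.06,0.84,-1,0,0,0,-0.55,-0.06,0.84,-1,0,0,0,-0.55,-0.06,0.84,-1,0,0,0,-0.55,-0.06,0.84,-1,0,0,0,-0.55,-0.06,0.84,-1,0,0,0,-0.55,-0.06,0.84,-1,0,0,0,0,0,0,-1,0,0,0,0,0,0,-1]'

```text
time_s: 7.8
position: [0.5654, -0.0003, 0.198]
tcp_rot: [[-0.114, 0.814, 0.57], [0.993, 0.093, 0.065], [-0.0, 0.574, -0.819]]
force: [-0.2, 0.5, -1.5]
opening: 0.106
```

Run:
```python
from h import *
from rig import read_state,capture
st=read_state();print(st['position'],st['joint_positions'])
G=np.c_[rz(np.radians(-7.2))[:,1],rz(np.radians(-7.2))[:,0],[0,0,-1]]
print(delta(st,G,[.497,.2437,.22]))
c=capture('wrist')['pixels'][:,:,::-1];cv2.imwrite('pics/w5.png',c)
c=capture('scene')['pixels'][:,:,::-1][120:270,250:450];cv2.imwrite('pics/s5.png',cv2.resize(c,None,fx=4,fy=4))
```

```text
[ 5.65351824e-01 -2.56868881e-04  1.97959979e-01] [-20.97564951  15.88199309 119.81020017  51.87463389  19.67784274
 -73.29963777]
(array([  0.21539618,  35.09419217, -13.31189052]), array([-6.8351824 , 24.39568689,  2.20400214]))
```

View pics/w5.png

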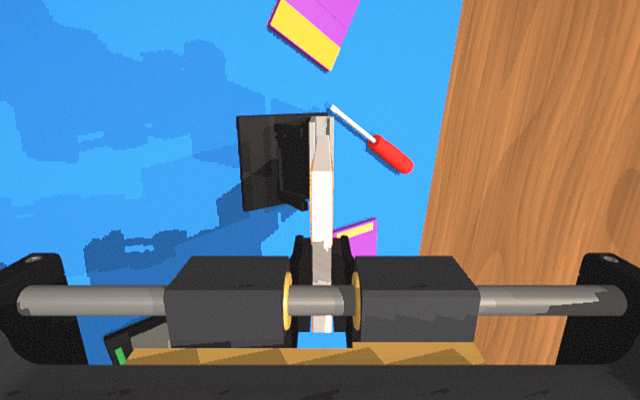

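View pics/s5.png

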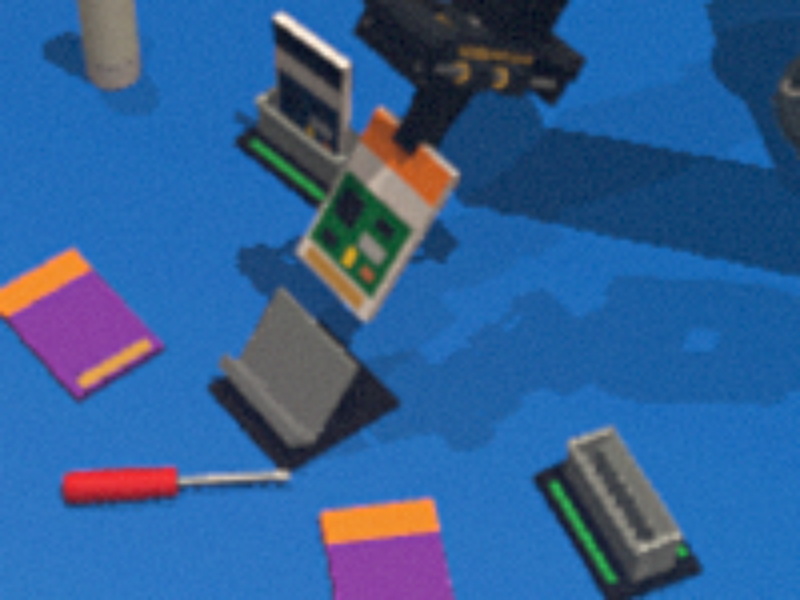

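>>> send_rows --moves '[0,0,0,-0.3,1,1,-1,0,2.5,-1,-0.5,1.8,0.5,-1,0,2.5,-1,-0.5,1.8,0.1,-1,0,2.5,-1,-0.5,1.8,0.1,-1,0,2.5,-1,-0.5,1.8,0.1,-1,0,2.5,-1,-0.5,1.8,0.1,-1,0,2.5,-1,-0.5,1.8,0.1,-1,0,2.5,-1,-0.5,1.8,0.1,-1,0,2.5,-1,-0.5,1.8,0.1,-1,0,2.5,-1,-0.5,1.8,0,-1,0,2.5,-1,-0.5,1.8,0,-1,0,2.5,-1,-0.5,1.8,0,-1,0,2.5,-0.7,-0.5,1.8,0,-1,0,2.5,-0.6,-0.5,1.8,0,-1,0,2.6,0,0,0,0,-1,0,0,0,0,0,0,-1,0,0,0,0,0,0,-1]'

```text
time_s: 9.6
position: [0.4999, 0.2363, 0.2173]
tcp_rot: [[0.097, 0.995, 0.02], [0.995, -0.097, -0.0], [0.002, 0.02, -1.0]]
force: [-0.6, 0.4, -1.2]
opening: 0.11
```

Run:
```python
from h import *
from rig import read_state,capture
st=read_state();print(st['position'],st['joint_positions'])
G=np.c_[rz(np.radians(-7.2))[:,1],rz(np.radians(-7.2))[:,0],[0,0,-1]]
print(delta(st,G,[.497,.2437,.22]))
```

```text
[0.49991867 0.2362518  0.21726518] [13.89009839 21.92933147 91.12844211 -0.30433873 65.82676067 19.56955284]
(array([ 0.01818012,  1.14968614, -1.64241363]), array([-0.29186731,  0.74481969,  0.27348229]))
```

>>> send_rows --moves '[0,0.6,-0.8,-0.1,0.4,0,-1,0,0.55,-0.84,-0.19,0.34,0,-1,0,0,0,0,0,0,-1,0,0,0,0,0,0,-1]'

```text
time_s: 10.0
position: [0.4971, 0.2437, 0.2183]
tcp_rot: [[0.125, 0.992, 0.001], [0.992, -0.125, -0.0], [-0.0, 0.001, -1.0]]
force: [0.0, 0.1, -1.3]
opening: 0.107
```

Run:
```python
from h import *
from rig import read_state,capture
st=read_state();print(st['position'])
G=np.c_[rz(np.radians(-7.2))[:,1],rz(np.radians(-7.2))[:,0],[0,0,-1]]
print(delta(st,G,[.497,.2437,.22]))
d={}
for n in ('wrist','scene','top'):
    d[n]=capture(n)
pickle.dump(d,open('c6.pkl','wb'))
cv2.imwrite('pics/w6.png',d['wrist']['pixels'][:,:,::-1])
f=lambda n,x,y,w,h,k:cv2.resize(d[n]['pixels'][y:y+h,x:x+w,::-1],None,fx=k,fy=k,interpolation=cv2.INTER_CUBIC)
cv2.imwrite('pics/s6.png',np.hstack([f('scene',360,150,90,125,4.4),f('top',185,200,90,125,4.4)]))
```

```text
[0.49711362 0.24368593 0.2182589 ]
(array([ 0.01373082,  0.06424815, -0.0113206 ]), array([-0.01136206,  0.00140664,  0.17411021]))
```

View pics/w6.png

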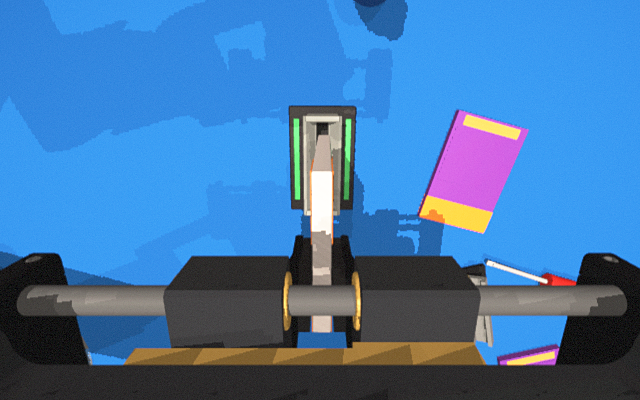

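View pics/s6.png

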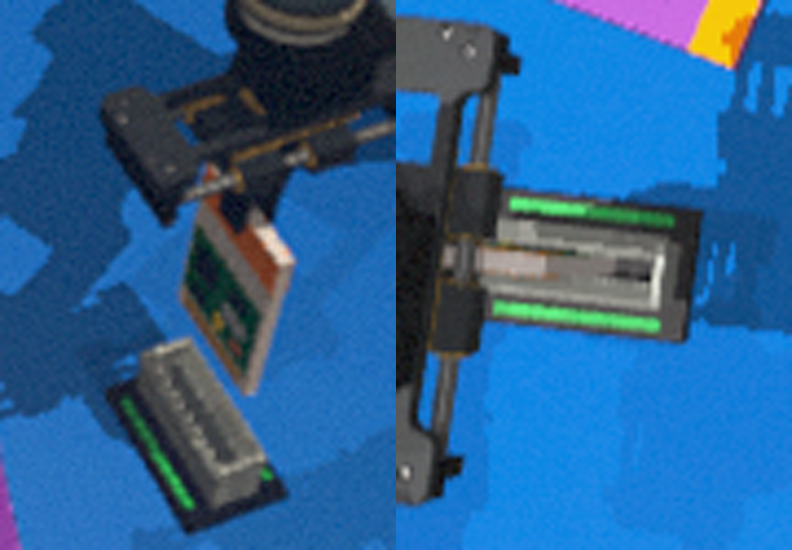

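Run:
```python
from h import *
d=pickle.load(open('c6.pkl','rb'));w=d['wrist']
p=[.4971,.2437,np.radians(-7.2)];zt=.2183+.045
L=[[x,y,z] for z in (zt,zt-.14) for y in (.045,-.045) for x in (-.005,.005)]
print(np.c_[np.array(L).round(4),proj(w,pose(p,L)).round(1),proj(d['scene'],pose(p,L)).round(1)])
cv2.imwrite('pics/w6c.png',cv2.resize(w['pixels'][98:348,275:375,::-1],None,fx=3.2,fy=2.3*1,interpolation=cv2.INTER_CUBIC))
cv2.imwrite('pics/w6d.png',cv2.resize(w['pixels'][98:218,280:366,::-1],None,fx=4.9,fy=4.9,interpolation=cv2.INTER_CUBIC))
```

```text
[[-5.000e-03  4.500e-02  2.633e-01  3.130e+02  1.718e+02  4.257e+02
   2.081e+02]
 [ 5.000e-03  4.500e-02  2.633e-01  3.340e+02  1.719e+02  4.224e+02
   2.093e+02]
 [-5.000e-03 -4.500e-02  2.633e-01  3.141e+02  3.295e+02  4.089e+02
   1.848e+02]
 [ 5.000e-03 -4.500e-02  2.633e-01  3.321e+02  3.295e+02  4.057e+02
   1.858e+02]
 [-5.000e-03  4.500e-02  1.233e-01  3.168e+02  1.349e+02  4.176e+02
   2.381e+02]
 [ 5.000e-03  4.500e-02  1.233e-01  3.283e+02  1.349e+02  4.146e+02
   2.392e+02]
 [-5.000e-03 -4.500e-02  1.233e-01  3.171e+02  2.301e+02  4.025e+02
   2.154e+02]
 [ 5.000e-03 -4.500e-02  1.233e-01  3.276e+02  2.301e+02  3.996e+02
   2.164e+02]]
```

View pics/w6d.png

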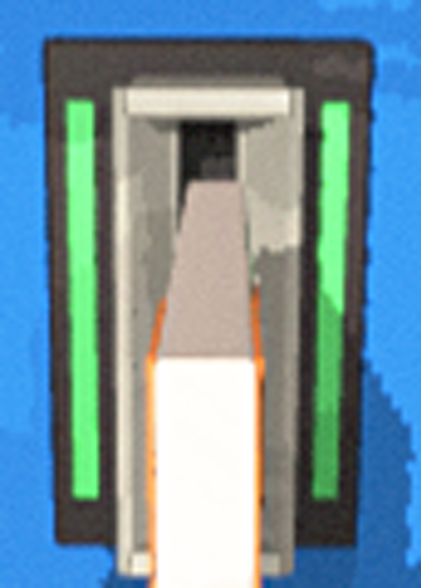

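View pics/w6c.png

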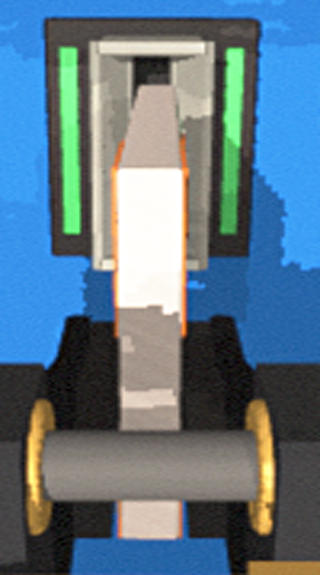

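Held card checks out: foot about 0.5 mm from the predicted line, tilt about 0.6°. Lowering to just above the mouth.

>>> send_rows --moves '[0,0,0,0,0,-0.5,-1,0,0,0,0,0,-0.9,-1,0,0,0,0,0,-0.9,-1,0,0,0,0,0,-0.9,-1,0,0,0,0,0,-0.9,-1,0,0,0,0,0,-0.9,-1,0,0,0,0,0,-0.7,-1,0,0,0,0,0,-0.5,-1,0,0,0,0,0,-0.3,-1,0,0,0,0,0,0,-1,0,0,0,0,0,0,-1]'

```text
time_s: 11.25
position: [0.4975, 0.2437, 0.1534]
tcp_rot: [[0.125, 0.992, 0.002], [0.992, -0.125, -0.0], [0.0, 0.002, -1.0]]
force: [0.1, -0.7, -2.0]
opening: 0.115
```

Run:
```python
from h import *
from rig import read_state,capture
st=read_state();print(st['position'])
G=np.c_[rz(np.radians(-7.2))[:,1],rz(np.radians(-7.2))[:,0],[0,0,-1]]
print(delta(st,G,[.497,.2437,.105]))
w=capture('wrist');pickle.dump(w,open('w7.pkl','wb'))
a=cv2.resize(w['pixels'][80:205,275:375,::-1],None,fx=4.8,fy=4.8,interpolation=cv2.INTER_CUBIC)
cv2.imwrite('pics/w7.png',a)
```

```text
[0.49751619 0.24374896 0.15343619]
(array([ 0.00268644,  0.09133495, -0.00257048]), array([-0.05161867, -0.00489616, -4.84361873]))
```

View pics/w7.png

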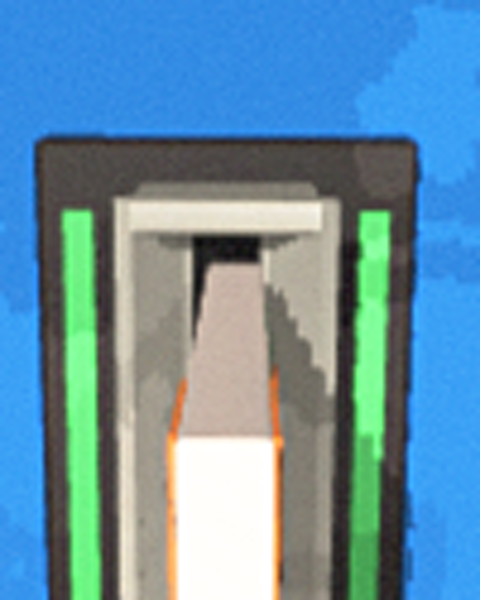

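The foot (centre at crop x≈235) sits about 1.6 mm to +x of the slot centre (≈226). I'll shift and then lower.

>>> send_rows --moves '[0,0,0,-0.15,0.02,0,-1,0,0,0,0,0,-0.3,-1,0,0,0,0,0,-0.3,-1,0,0,0,0,0,-0.3,-1,0,0,0,0,0,-0.3,-1,0,0,0,0,0,-0.3,-1,0,0,0,0,0,-0.3,-1,0,0,0,0,0,-0.3,-1,0,0,0,0,0,-0.3,-1,0,0,0,0,0,-0.2,-1,0,0,0,0,0,0,-1,0,0,0,0,0,0,-1]'

```text
time_s: 12.5
position: [0.4958, 0.2439, 0.1272]
tcp_rot: [[0.125, 0.992, 0.001], [0.992, -0.125, -0.0], [-0.0, 0.001, -1.0]]
force: [-0.5, -0.1, -1.7]
opening: 0.108
```

Run:
```python
from h import *
from rig import read_state,capture
st=read_state();print(st['position'],st['force'],st['moment'])
w=capture('wrist')
a=cv2.resize(w['pixels'][80:205,275:375,::-1],None,fx=4.8,fy=4.8,interpolation=cv2.INTER_CUBIC)
cv2.imwrite('pics/w8.png',a)
```

```text
[0.49578019 0.24387795 0.12717866] [-0.51596257 -0.1052484  -1.65227947] [-0.07939352  0.02445767  0.01109116]
```

View pics/w8.png

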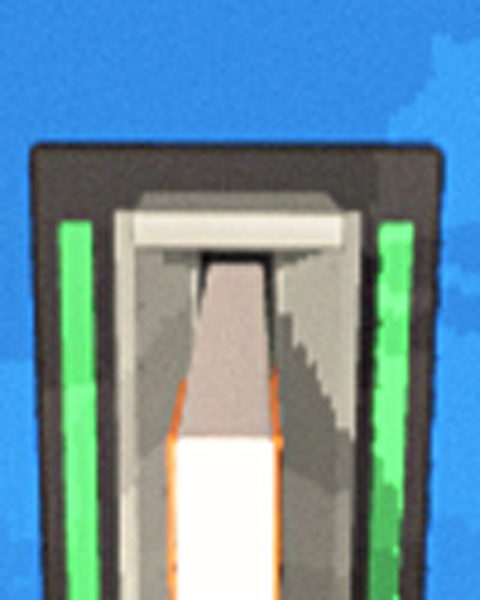

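The foot is now centred in the slot and the force shows only the card's weight. Continuing down.

>>> send_rows --moves '[0,0,0,0,0,-0.2,-1,0,0,0,0,0,-0.25,-1,0,0,0,0,0,-0.25,-1,0,0,0,0,0,-0.25,-1,0,0,0,0,0,-0.25,-1,0,0,0,0,0,-0.25,-1,0,0,0,0,0,-0.2,-1,0,0,0,0,0,-0.15,-1,0,0,0,0,0,0,-1,0,0,0,0,0,0,-1]'

```text
time_s: 13.55
position: [0.4958, 0.2439, 0.1092]
tcp_rot: [[0.125, 0.992, 0.001], [0.992, -0.125, -0.0], [-0.0, 0.001, -1.0]]
force: [0.2, 0.0, -1.3]
opening: 0.113
```

>>> send_rows --moves '[0,0,0,0,0,-0.1,-1,0,0,0,0,0,-0.1,-1,0,0,0,0,0,-0.05,-1,0,0,0,0,0,0,-1,0,0,0,0,0,0,-1]'

```text
time_s: 14.05
position: [0.4957, 0.2439, 0.1067]
tcp_rot: [[0.125, 0.992, 0.001], [0.992, -0.125, -0.0], [-0.0, 0.001, -1.0]]
force: [-0.1, -0.1, -1.5]
opening: 0.115
```

>>> send_rows --moves '[0,0,0,0,0,-0.05,-1,0,0,0,0,0,-0.05,-1,0,0,0,0,0,-0.05,-1,0,0,0,0,0,0,-1,0,0,0,0,0,0,-1]'

```text
time_s: 14.55
position: [0.4957, 0.2439, 0.1052]
tcp_rot: [[0.125, 0.992, 0.001], [0.992, -0.125, -0.0], [-0.0, 0.001, -1.0]]
force: [-0.2, -0.1, -1.4]
opening: 0.111
```

>>> send_rows --moves '[0,0,0,0,0,-0.05,-1,0,0,0,0,0,-0.05,-1,0,0,0,0,0,0,-1,0,0,0,0,0,0,-1]'

```text
time_s: 14.95
position: [0.4957, 0.2439, 0.1042]
tcp_rot: [[0.125, 0.992, 0.001], [0.992, -0.125, -0.0], [-0.0, 0.001, -1.0]]
force: [-0.2, 0.2, -1.7]
opening: 0.108
```

>>> send_rows --moves '[0,0,0,0,0,-0.05,-1,0,0,0,0,0,-0.05,-1,0,0,0,0,0,0,-1,0,0,0,0,0,0,-1]'

```text
time_s: 15.35
position: [0.4957, 0.2439, 0.1031]
tcp_rot: [[0.125, 0.992, 0.001], [0.992, -0.125, -0.0], [-0.0, 0.001, -1.0]]
force: [-0.3, -0.3, -1.0]
opening: 0.11
```

>>> send_rows --moves '[0,0,0,0,0,-0.05,-1,0,0,0,0,0,-0.05,-1,0,0,0,0,0,0,-1,0,0,0,0,0,0,-1]'

```text
time_s: 15.75
position: [0.4958, 0.2439, 0.1022]
tcp_rot: [[0.125, 0.992, 0.001], [0.992, -0.125, -0.0], [-0.0, 0.001, -1.0]]
force: [-0.8, -0.3, -0.7]
opening: 0.106
```

>>> send_rows --moves '[0,0,0,0,0,-0.05,-1,0,0,0,0,0,-0.05,-1,0,0,0,0,0,0,-1,0,0,0,0,0,0,-1]'

```text
time_s: 16.15
position: [0.4964, 0.2438, 0.1021]
tcp_rot: [[0.125, 0.992, 0.003], [0.992, -0.125, -0.0], [0.0, 0.003, -1.0]]
force: [-0.0, -1.1, 6.3]
opening: 0.107
```

Run:
```python
from h import *
from rig import read_state,capture
st=read_state();print(st['position'],st['force'])
d={n:capture(n) for n in ('wrist','scene','top')}
f=lambda n,x,y,w,h,k:cv2.resize(d[n]['pixels'][y:y+h,x:x+w,::-1],None,fx=k,fy=k,interpolation=cv2.INTER_CUBIC)
cv2.imwrite('pics/s9.png',np.hstack([f('wrist',275,80,100,125,4.4),f('scene',375,190,75,125,4.4)]))
```

```text
[0.49643056 0.24376723 0.10207579] [-0.00908958 -1.05820279  6.27638973]
```

View pics/s9.png

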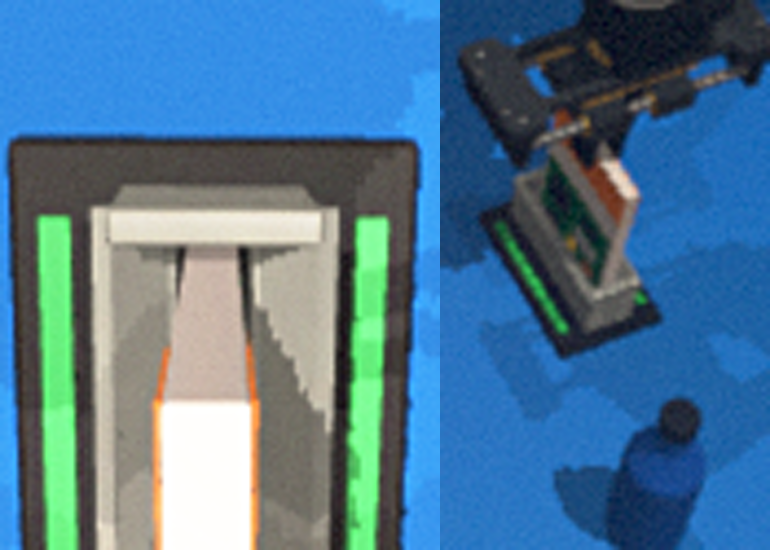

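Floor contact: the vertical force jumped from −1 to +6.3 N and the card sits deep and centred. Releasing.

>>> send_rows --moves '[0,0,0,0,0,0.05,-1,0,0,0,0,0,0,-1,0,0,0,0,0,0,-0.5,0,0,0,0,0,0,-0.3,0,0,0,0,0,0,0,0,0,0,0,0,0,0,0,0,0,0,0,0,0,0,0,0,0,0,0,0.2,0,0,0,0,0,0,0.2]'

```text
time_s: 17.2
position: [0.4957, 0.2439, 0.1016]
tcp_rot: [[0.125, 0.992, 0.001], [0.992, -0.125, -0.0], [-0.0, 0.001, -1.0]]
force: [0.1, -0.2, 0.6]
opening: 0.568
```

Run:
```python
from h import *
from rig import read_state,capture
c=capture('wrist')['pixels'][:,:,::-1];cv2.imwrite('pics/w10.png',c)
```

```text
(no output)
```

View pics/w10.png

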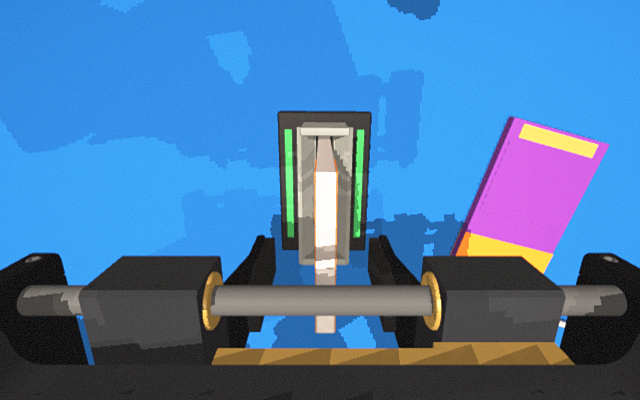

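The fingers are clear on both sides of the card. Retreating straight up, then aside for a check.

>>> send_rows --moves '[0,0,0,0,0,0.5,0.3,0,0,0,0,0,1,0.3,0,0,0,0,0,1.5,0.3,0,0,0,0,0,1.5,0.3,0,0,0,0,0,1.5,0.3,0,0,0,0,0,2,0.3,0,0,0,0,0,2,0.3,0,0,0,0,0,2,0.3,0,0,0,-1,0,1,0.3,0,0,0,-2,0,0,0.3,0,0,0,-2,0,0,0.3,0,0,0,-2,0,0,0.3,0,0,0,-1,0,0,0.3,0,0,0,0,0,0,0.3,0,0,0,0,0,0,0.3,0,0,0,0,0,0,0.3]'

```text
time_s: 18.85
position: [0.4169, 0.244, 0.2318]
tcp_rot: [[0.126, 0.992, 0.002], [0.992, -0.126, -0.0], [0.0, 0.002, -1.0]]
force: [-0.1, -0.3, 0.2]
opening: 0.65
```

Run:
```python
from h import *
from rig import read_state,capture
st=read_state();print(st['time_s'],st['position'],st['force'],st['opening'])
d={n:capture(n) for n in ('wrist','scene','top')};pickle.dump(d,open('c11.pkl','wb'))
f=lambda n,x,y,w,h,k:cv2.resize(d[n]['pixels'][y:y+h,x:x+w,::-1],None,fx=k,fy=k,interpolation=cv2.INTER_CUBIC)
cv2.imwrite('pics/s11.png',np.hstack([f('scene',365,190,85,100,6),f('top',195,215,45,100,6)]))
cv2.imwrite('pics/w11.png',d['wrist']['pixels'][:,:,::-1]);cv2.imwrite('pics/t11.png',d['top']['pixels'][:,:,::-1])
p=[.4968,.2437,np.radians(-7.2)]
L=[[x,y,.15] for x in(-.005,.005) for y in(.045,-.045)]
for n in d: print(n,proj(d[n],pose(p,L)).round(1).tolist())
```

```text
18.85 [0.41688076 0.24396959 0.23183166] [-0.08058087 -0.27450593  0.19738672] 0.650028861771071
wrist [[412.4, 125.0], [404.3, 225.9], [424.4, 125.0], [415.3, 225.9]]
scene [[419.2, 232.7], [403.7, 209.9], [416.1, 233.8], [400.8, 210.9]]
top [[193.2, 258.8], [232.1, 263.0], [193.9, 254.4], [232.7, 258.6]]
```

View pics/s11.png

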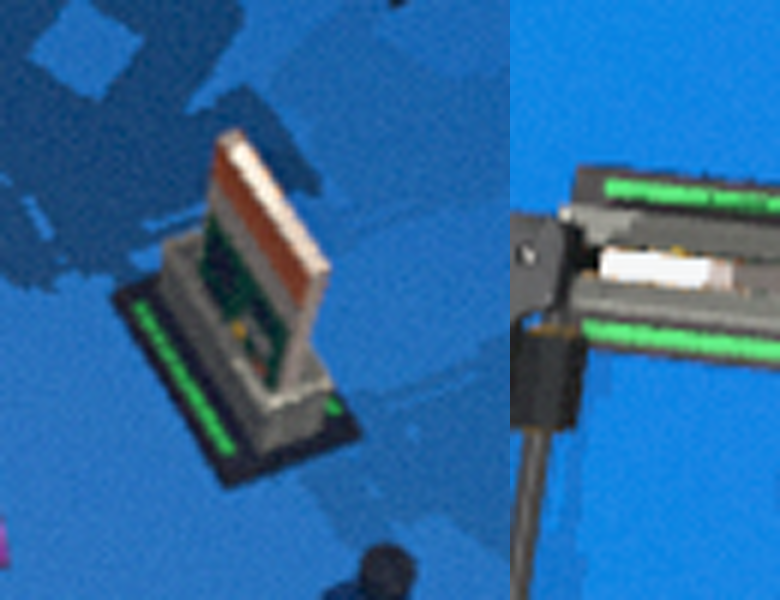

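View pics/w11.png

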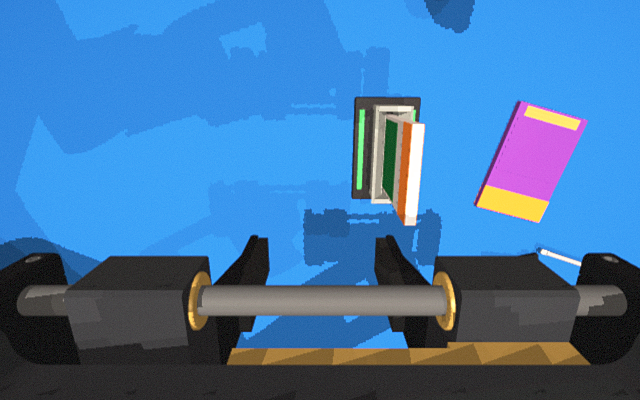

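View pics/t11.png

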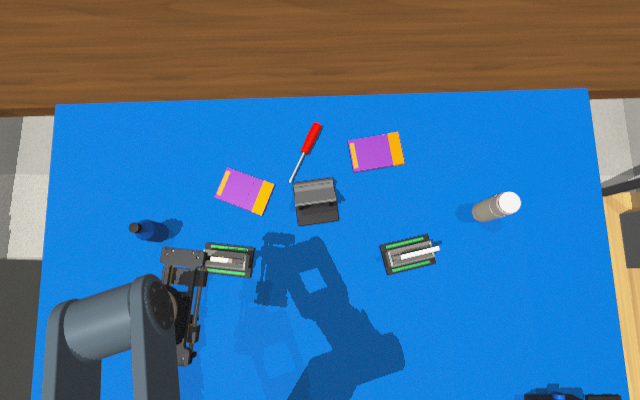

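The wrist view shows the card's top corners within about 1 px of the prediction for a fully seated, upright card (for example (413,124) against (412,125)). Both cards, the bottle, the can and the screwdriver are unmoved in the top view.

```bash
python3 -c "
from rig import hand_in
print(hand_in())"
```

```text
the job is handed in; nothing more can be done
None
```

The orange-topped card is standing in the empty dock's slot, gold edge down, and the job is handed in at about 19 s of the 51 s allowed. I gripped the card on the rest along its 35° lean, lifted it and turned it upright over the dock. I then lowered it while still holding it, until the vertical force rose from about −1 N to +6 N (floor contact). After that I opened the fingers and backed away upwards and to the side.

**Checks that passed:** After release, the wrist picture put the card's top corners within about 1 px (roughly 1 mm) of where a fully seated, upright card should be. The force on the tool was near zero. In the top picture the other card, bottle, can, screwdriver and purple look-alikes were where they started.

**Checks that disagreed:**
- **Slot alignment:** Just above the dock, the wrist picture showed the card's foot about 1.6 mm off the slot centre. I corrected this before lowering it in.
- **Floor height:** The card touched the floor about 3 mm lower than I had reckoned from my grasp estimate, so the grip depth was probably off by that much.
- **Scene camera:** After release, the one top corner I compared in the scene picture was about 2 px from where I predicted it.

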